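Switch on the tying light and balance its two dimmers

TASK

Get the bench light ready for tying flies: push the main switch slide, at the left end of its control panel, fully home away from you to switch it on, then move the rear dimmer grip along its track until it stands exactly in line with the front dimmer grip, so that the two rows of lamps are equally bright. The front dimmer is already right, so leave it as it is, do not knock the light bar that hangs over the panel, and do not disturb the things on the bench.

Things in the scene. Friction and masses are not known exactly. Their poses are not given: they have to be found in the camera images.
- console: the light's control console, fixed: grey housing 200 mm deep (x), 380 mm wide (y); origin on the bench under its centre, x away from the robot, y to the left. Its flat aluminium panel slopes 12 degrees, rising away from the robot: 31 mm high at the front edge, 52 mm above the origin, 73 mm at the rear edge. Two posts of 18 mm at its rear corners (x +88, y +-165 mm) carry the light bar.
- light_bar: fixed aluminium light bar above the rear of the panel, 44 mm deep (x), 380 mm wide (y), 22 mm thick; origin at its underside's centre, 245 mm above the bench, 38 mm behind (+x) the console's origin. It overhangs the rear dimmer, so an upright hand does not fit there: come in tilted 20 to 30 degrees, hand leaning back towards the robot.
- bar_front_edge (a point): middle of the lower front edge of the light bar, 245 mm above the bench.
- main_switch (a joint): position of the main switch slide (m): 0 = off, at the front; grows as it is pushed up the panel, away from the robot; 0.045 = on, at its end stop. It stays where it is left; about 3 N moves it.
- main_switch_grip (a point): middle of the top of the main switch grip, a black ribbed fin at the panel's left end (y +125 mm from the console's origin), 60 mm long (x), 14 mm thick (y), its top 36 mm above the panel; its foot, up to 9 mm above the panel, is 26 mm wide. Axes: x up the panel's slope (away from the robot), y left, z out of the panel.
- rear_dimmer (a joint): position of the rear dimmer grip (m), 0 = left end of its track, grows to the right (the console's -y), 0.140 = right end. It stays where it is left; about 2 N moves it.
- rear_dimmer_grip (a point): middle of the top of the rear dimmer grip, a black block 60 mm long (x), 22 mm wide (y, along its track), its top 36 mm above the panel, a thin white line along its top. Its track (140 mm of travel, along the console's y) lies under the front edge of the light bar. Axes: x up the panel's slope (away from the robot), y left, z out of the panel.
- front_dimmer (a joint): position of the front dimmer grip (m), same ends and directions as the rear one; the two are in line when the values are equal.
- front_dimmer_grip (a point): middle of the top of the front dimmer grip, of the same shape as the rear one, on a parallel track 76 mm nearer the robot, measured along the panel; both tracks start and end at the same y. Axes: x up the panel's slope (away from the robot), y left, z out of the panel.
- hook_case: flat hook case with compartments, dark red frame, 110 x 150 x 26 mm; origin at the centre of its underside
- spool_a: wooden thread spool standing upright, 38 mm across, 45 mm tall; origin under its centre
- spool_b: squat wooden thread spool standing upright, 44 mm across, 36 mm tall; origin under its centre
- cement_bottle: amber jar with a black cap, 46 mm across, 80 mm tall; origin under its centre
- hair_stacker: brass cylinder (hair stacker) standing upright, 38 mm across its foot, 80 mm tall; origin under its centre
- vise: fly-tying vise: steel foot plate 105 x 85 x 14 mm, thin post and a jaw head at 139 mm that points along its +y, 170 mm tall; origin under its foot plate's centre
- bobbin: thread bobbin holder lying on the bench, about 115 mm long, 24 mm high; origin on the bench under its middle

How it is judged:
By the outcome, as a careful person would: the job done as asked, in the order asked, and still so for the second after the job is handed in, with the robot touching nothing.
It also fails if it takes over 48 s, if anything falls off the work surface, if the arm or the gripper's body presses on something with over 40 N, if the wrist force passes 120 N, or if a joint passes its speed limit or range.

ROBOT

A 7-joint arm with a two-finger parallel gripper is mounted at the origin on the work surface. World frame = base frame: x ahead of the robot, y to its left, z up, the work surface at z = 0. Lengths are in m, angles in rad, forces in N, time in s.
With the tool pointing down it reaches from about 0.35 to 0.9 m from the base axis. Payload 19.9 kg.
Tool frame: the origin (TCP) lies between the finger pads; the fingertips stand 19 mm ahead of it and the grasp point (between the pads) is the TCP; z points along the fingers, y is the line along which they close (so a half turn about z gives the same grasp; the last joint's range is limited). The gripper opens to 94 mm and grips with 3 to 60 N. Pads are 16 mm wide; open, the fingers measure 119 mm over their backs; the gripper's body (75 mm by 177 mm) begins 78 mm behind the grasp point.
Start: joints at [-1.24, 0.417, -0.01, 1.614, 0.005, 1.111, -0.053], TCP at [0.227, 0.582, 0.224] pointing down, gripper open.
Joint ranges: [-2.81, 2.81], [-0.39, 2.02], [-1.27, 1.25], [0.06, 2.57], [-1.19, 4.33], [0.19, 2], [-2.82, 2.82]. Speed limits (rad/s): [1.89, 1.89, 2.39, 2.39, 3.01, 3.01, 3.01].

INTERFACE

Orientations are given as a 3x3 rotation matrix whose columns are the frame's x, y, z axes.
In Python, from rig import robot gives the robot as it stands. Calls block until the motion is done:
- robot.move_ptp(position, orientation): joint-space move of the TCP to a pose.
- robot.move_linear(position, velocity=0.15, frame=None, threshold=None): straight line of the TCP; frame=None keeps the orientation; velocity is the mean speed in m/s. With threshold (N) it stops when the force on the tool has changed by that much, and returns True; else False.
- robot.goto_joints(angles): joint-space move.
- robot.gripper_to(opening): finger opening in m; the grip force is fixed at half the most; returns when the fingers have stopped.
- robot.pause(seconds).
- robot.ik(position, orientation): joint angles nearest the present ones, or None.
- robot.get_state(): the state.
- robot.grab_frame(name): name is "scene" or "side" or "wrist"; returns the picture (420x560x3 uint8, red, green, blue); there is no depth.
- robot.camera_info(name): a dict with "fx", "fy", "cx", "cy" (pixels), "rvec" (rotation vector, rad) and "tvec" (3), from world to camera coordinates, as OpenCV has them. Camera axes: x right, y down, z forward; pixel columns grow to the right and rows downward; lengths in m; the calibration is good to about 2 mm. The wrist camera is an equidistant fisheye: a pixel r from the principal point sees the ray r / f radians off the axis. A picture is of the moment at which its call begins: read the wrist's pose just before it. camera_info takes no time and is no camera call; for the wrist camera it gives the pose at the moment of the call.
A pose or a line that the arm cannot do raises robot.PlanningError and nothing moves.
- robot.sign_off(): hands the job in; it is judged then, once.
The state is a dict: "time": time; "qpos": joint angles; "joint_vel": joint speeds; "effort": joint torques, N m; "ee_pos": TCP position; "tool_rot": TCP orientation; "force": force on the tool from outside, world axes, zero at the start; "moment": the same for the moment, N m; "opening": finger opening in m; "grasp_force": force on a finger pad.
Only numpy, scipy, OpenCV 4.12 (cv2) and the standard library are available. Lean on these libraries where they do the work, as an engineer would, in place of code of your own. Each camera call takes 0.05 s, during which the arm holds its last target. There are 200 camera calls.

## Working session

There is one attempt and no reset: what is moved stays moved. The work goes in short steps, each a Python script; the robot and the scene stay as the last script left them, time stands still between calls to the robot, and variables do not carry over. Pictures are saved under pics/ and viewed, at most 10 in all, crops included, and the job is handed in when it is done.

```bash
mkdir -p pics; ls
python3 - <<'E'
from rig import robot
import cv2
for n in ("scene","side"):
    cv2.imwrite(f"pics/{n}0.png",cv2.resize(robot.grab_frame(n)[:,:,::-1],(800,600),interpolation=cv2.INTER_CUBIC))
    print(robot.camera_info(n))
print(robot.get_state())
E
```

```text
pics
{'fx': 456.7502607709637, 'fy': 456.7502607709637, 'cx': 272.18593248232804, 'cy': 212.52640584363016, 'rvec': array([ 2.28661554,  0.29770468, -0.13661787]), 'tvec': array([-0.50920671,  0.04578337,  1.27132152])}
{'fx': 397.25418575823335, 'fy': 397.25418575823335, 'cx': 276.30108862532853, 'cy': 209.2096284575052, 'rvec': array([ 0.76177293, -2.64231762,  1.06814905]), 'tvec': array([0.44852829, 0.33577654, 0.74474888])}
{'time': 0.1, 'qpos': array([-1.24049391,  0.41790676, -0.01027669,  1.61409276,  0.00469706,
        1.11071686, -0.05300158]), 'joint_vel': array([ 0.00213427, -0.00162458,  0.0005257 , -0.00201496, -0.00221923,
       -0.00201787,  0.00067946]), 'effort': array([ 2.04331787e-03, -8.52584839e+01,  6.40861150e-01, -4.26697040e+01,
       -4.88506292e-02,  1.64024258e-02,  7.25848668e-05]), 'ee_pos': array([0.22696774, 0.58199389, 0.22390157]), 'tool_rot': array([[-9.31667150e-01,  3.63312847e-01, -3.10898924e-04],
       [ 3.63312968e-01,  9.31666557e-01, -1.05555926e-03],
       [-9.38441099e-05, -1.09638350e-03, -9.99999395e-01]]), 'force': array([0.19244463, 0.86885573, 0.49713768]), 'moment': array([ 0.0203992 , -0.00200545, -0.01674392]), 'grasp_force': 0.0, 'opening': 0.0939896595066277}
```

View pics/scene0.png

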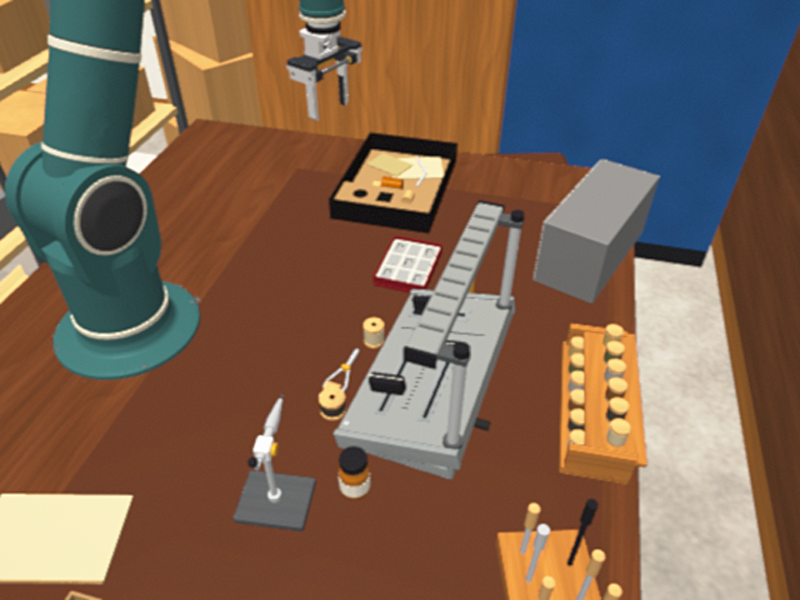

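View pics/side0.png

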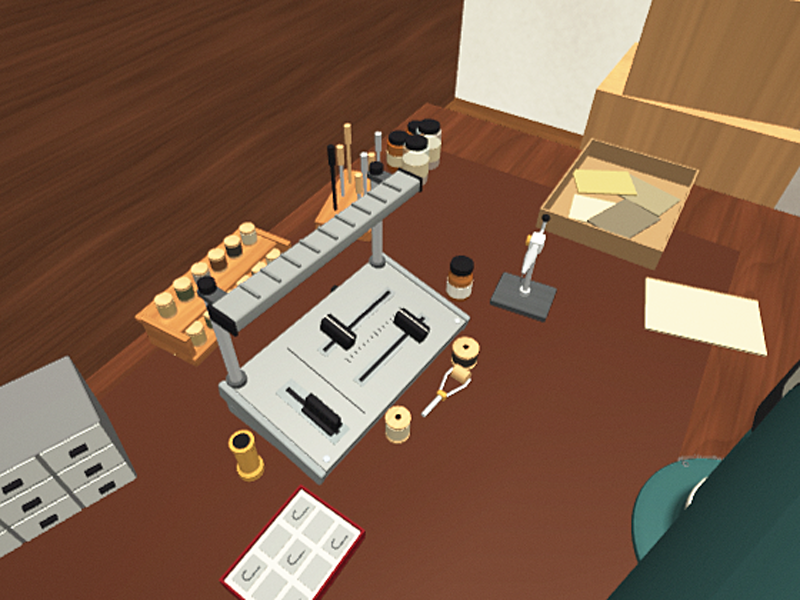

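Run:
```python
import cv2
from rig import robot
def crop(n,x0,y0,w,h,k,f):
    im=robot.grab_frame(n)[y0:y0+h,x0:x0+w,::-1]
    cv2.imwrite(f,cv2.resize(im,None,fx=k,fy=k,interpolation=cv2.INTER_CUBIC))
crop("side",145,110,195,230,2.6,"pics/side1.png")
crop("scene",230,135,145,200,3,"pics/scene1.png")
```

```text
(no output)
```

View pics/side1.png

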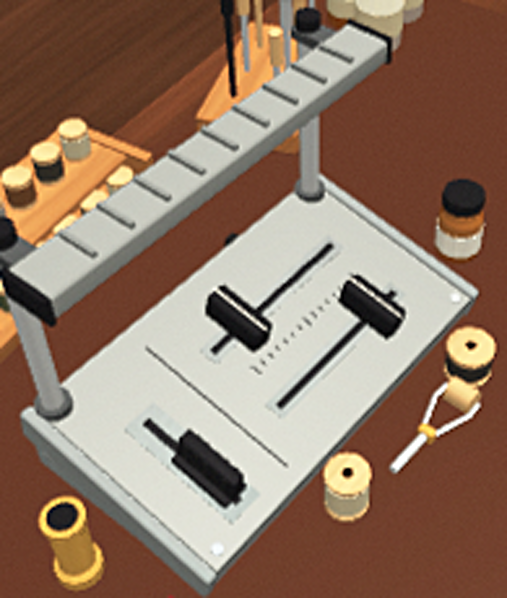

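View pics/scene1.png

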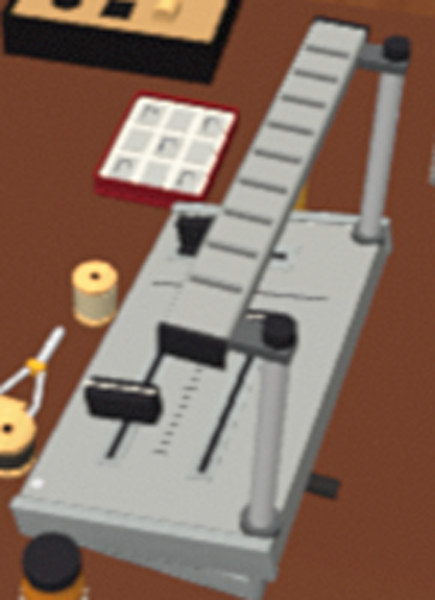

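```bash
cat > h.py <<'E'
import numpy as np, cv2
from scipy.optimize import least_squares
from rig import robot
C={n:robot.camera_info(n) for n in("side","scene")}
def proj(n,P):
    c=C[n];K=np.array([[c['fx'],0,c['cx']],[0,c['fy'],c['cy']],[0,0,1]])
    return cv2.projectPoints(np.array(P,float).reshape(-1,1,3),c['rvec'],c['tvec'],K,None)[0][:,0]
def R3(p):
    c,s=np.cos(p),np.sin(p);return np.array([[c,-s,0],[s,c,0],[0,0,1.]])
px={"side":lambda u:np.array([145,110])+np.array(u)/2.6,"scene":lambda u:np.array([230,135])+np.array(u)/3}
def ray(n,uv):
    c=C[n];R=cv2.Rodrigues(c['rvec'])[0]
    return -R.T@c['tvec'],R.T@np.array([(uv[0]-c['cx'])/c['fx'],(uv[1]-c['cy'])/c['fy'],1])
S=np.tan(np.radians(12))
def onpanel(n,u,T,h):  # point on plane h above panel (perp.), in console frame
    o,d=ray(n,px[n](u));R=R3(T[2]);o=R.T@(o-[T[0],T[1],0]);d=R.T@d
    nn=np.array([-np.sin(np.radians(12)),0,np.cos(np.radians(12))])
    t=(h-nn@(o-[0,0,.052]))/(nn@d);return o+t*d
E
python3 - <<'E'
from h import *
obs=[("side",(-100,190,31),(212,583)),("side",(-100,-190,31),(477,292)),("side",(100,190,73),(24,412)),("side",(100,-190,73),(322,175)),
("scene",(-100,-190,31),(15,505)),("scene",(100,-190,73),(275,540)),("scene",(-100,190,31),(175,207)),("scene",(100,190,73),(388,220)),
("scene",(16,-190,245),(160,350)),("scene",(16,190,267),(315,22)),("scene",(60,190,267),(368,32)),("side",(16,190,245),(52,322)),("side",(16,-190,267),(390,45))]
def res(T): return np.concatenate([proj(n,R3(T[2])@(np.array(P)/1e3)+[T[0],T[1],0])[0]-px[n](u) for n,P,u in obs])
s=least_squares(res,[.6,0,0],loss='soft_l1');T=s.x;print(T);np.save("T.npy",T)
for o,r in zip(obs,res(T).reshape(-1,2)):print(o[0],o[1],r.round(1))
for name,u,h in [("rear",(243,307),.036),("front",(380,292),.036),("rear ends",(222,290),.036),("",(270,322),.036),("front ends",(357,277),.036),("",(403,308),.036),("sw",(215,455),.036),
 ("fslotL",(280,404),0),("fslotR",(393,290),0),("rslotL",(216,351),0),("rslotR",(331,246),0)]:
    print(name,(onpanel("side",u,T,h)*1e3).round(1))
for name,u in [("front L",(92,382)),("front R",(158,388)),("front mid",(125,386))]: print("scene",name,(onpanel("scene",u,T,.036)*1e3).round(1))
for u in [(110,457),(203,470)]: print("scene slotR",(onpanel("scene",u,T,0)*1e3).round(1))
E
```

```text
[ 0.59652967  0.01533403 -0.10268552]
side (-100, 190, 31) [-2.8 -0.7]
side (-100, -190, 31) [-0.2 -1.5]
side (100, 190, 73) [-2.4  0.3]
side (100, -190, 73) [-3.3 -2.4]
scene (-100, -190, 31) [-2.2  1.1]
scene (100, -190, 73) [-3.3  4.7]
scene (-100, 190, 31) [-0.4 -1.3]
scene (100, 190, 73) [-0.6 -0.4]
scene (16, -190, 245) [-1.6  1.6]
scene (16, 190, 267) [-0.3 -2. ]
scene (60, 190, 267) [-0.3 -1.8]
side (16, 190, 245) [-1.9  1. ]
side (16, -190, 267) [ 0.1 -3.5]
rear [20.5  5.2 93.2]
front [-53.6 -93.7  77.4]
rear ends [44.5  5.1 98.3]
 [-5.4  0.3 87.7]
front ends [-29.3 -91.6  82.6]
 [-78.2 -95.   72.2]
sw [-53.6 123.1  77.4]
fslotL [-45.1  36.2  42.4]
fslotR [ -44.3 -129.5   42.6]
rslotL [27.2 35.9 57.8]
rslotR [  27.8 -126.8   57.9]
scene front L [-73.3 -83.6  73.2]
scene front R [-19.2 -80.9  84.7]
scene front mid [-45.6 -83.3  79.1]
scene slotR [ -42.  -125.9   43.1]
scene slotR [  32.9 -124.6   59. ]
```

```bash
cat >> h.py <<'E'
T=np.load("T.npy")
def w(p): return R3(T[2])@np.array(p)+[T[0],T[1],0]
def ori(t=25,yaw=None):
    t=np.radians(t);z=np.array([np.sin(t),0,-np.cos(t)]);y=np.array([0,1.,0])
    return R3(T[2] if yaw is None else yaw)@np.column_stack([np.cross(y,z),y,z])
def wcam(f=None):
    c=robot.camera_info("wrist");im=robot.grab_frame("wrist")
    if f: cv2.imwrite(f,im[:,:,::-1])
    return c,im
def wray(c,uv):
    a=np.array([(uv[0]-c['cx']),(uv[1]-c['cy'])]);r=np.hypot(*a);th=r/c['fx']
    R=cv2.Rodrigues(c['rvec'])[0]
    return -R.T@c['tvec'],R.T@np.append(a/r*np.sin(th),np.cos(th))
E
python3 - <<'E'
from h import *
s=robot.get_state()
robot.move_linear(s['ee_pos']+[0,0,.15],velocity=.25)
robot.move_ptp(w([-.11,-.02,.30]),ori(25))
s=robot.get_state();print(s['time'],s['ee_pos'],s['qpos'])
c,im=wcam()
import pickle;pickle.dump((c,im),open("w0.pkl","wb"))
cv2.imwrite("pics/w0.png",cv2.resize(im[:,:,::-1],(800,600),interpolation=cv2.INTER_CUBIC));print(c)
R=cv2.Rodrigues(c['rvec'])[0];print(-R.T@c['tvec']-s['ee_pos'], s['tool_rot'].T@(-R.T@c['tvec']-s['ee_pos']),R[2])
E
```

```text
3.2167 [0.4853433  0.00735731 0.30022986] [-0.8771154  -0.2228482   0.63780889  2.17368799  0.39238593  0.7634052
  1.01268341]
{'fx': 325.19226210127806, 'fy': 325.19226210127806, 'cx': 279.7208584562238, 'cy': 214.25483283642689, 'rvec': array([-1.89915965, -1.71567802, -0.61799073]), 'tvec': array([-0.05728941, -0.53162564,  0.09678061])}
[-0.13360038  0.0144805   0.11338156] [ 0.0738252   0.00079236 -0.15957236] [ 0.63452647 -0.06476175 -0.77018314]
```

View pics/w0.png

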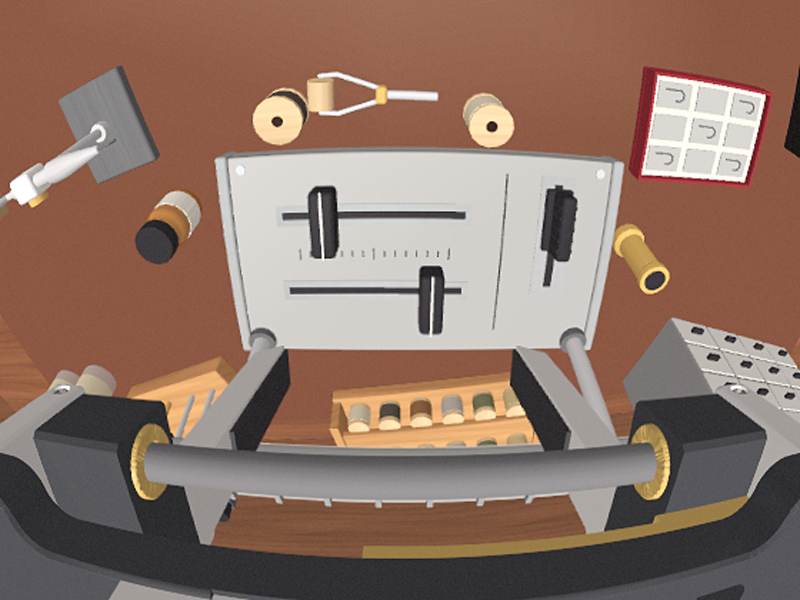

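```bash
cat >> h.py <<'E'
def wproj(c,P):
    p=cv2.Rodrigues(c['rvec'])[0]@P+c['tvec'];r=np.hypot(*p[:2]);th=np.arctan2(r,p[2])
    return np.array([c['cx'],c['cy']])+c['fx']*th*p[:2]/r
def wpanel(c,uv,T,h):
    o,d=wray(c,uv);R=R3(T[2]);o=R.T@(o-[T[0],T[1],0]);d=R.T@d
    nn=np.array([-np.sin(np.radians(12)),0,np.cos(np.radians(12))])
    return o+(h-nn@(o-[0,0,.052]))/(nn@d)*d
E
python3 - <<'E'
from h import *
import pickle
c,im=pickle.load(open("w0.pkl","rb"));k=.7
obs=[((-100,-190,31),(217,158)),((-100,190,31),(622,163)),((100,-190,73),(246,347)),((100,190,73),(591,349)),((88,-165,72),(262,338)),((88,165,72),(573,338))]
def res(T): return np.concatenate([wproj(c,R3(T[2])@(np.array(P)/1e3)+[T[0],T[1],0])-k*np.array(u) for P,u in obs])
s=least_squares(res,T,loss='soft_l1');T=s.x;print(T);print(res(T).reshape(-1,2).round(1));np.save("T.npy",T)
for n,u,h in [("rear",(431,268),.036),("rear",(432,331),.036),("front",(320,192),.036),("front",(322,257),.036),
("sw c-l",(557,187),.036),("sw",(577,190),.036),("sw",(553,260),.036),("sw",(572,261),.036),("fs",(282,216),0),("fs",(466,215),0),("rs",(290,291),0),("rs",(461,291),0)]:
    print(n,(wpanel(c,k*np.array(u),T,h)*1e3).round(1))
b=im[110:250,360:420,::-1];cv2.imwrite("pics/w0sw.png",cv2.resize(np.hstack([b,im[110:250,200:330,::-1]]),None,fx=4,fy=4,interpolation=cv2.INTER_CUBIC))
E
```

```text
[ 0.59444818  0.0187954  -0.10625527]
[[-1.6 -0.8]
 [ 2.9 -0.1]
 [-2.2  0.8]
 [ 0.2 -0.4]
 [ 0.5  1.3]
 [ 0.2  1.6]]
rear [-13.    5.3  86. ]
rear [48.5  8.5 99.1]
front [-79.  -86.8  72. ]
front [-23.  -88.3  83.9]
sw c-l [-86.9 109.1  70.3]
sw [-85.5 127.6  70.6]
sw [-22.3 113.8  84.1]
sw [-21.9 132.3  84.2]
fs [ -41.8 -129.9   43.1]
fs [-42.2  38.4  43. ]
rs [  33.2 -129.2   59.1]
rs [32.7 38.2 59. ]
```

View pics/w0sw.png

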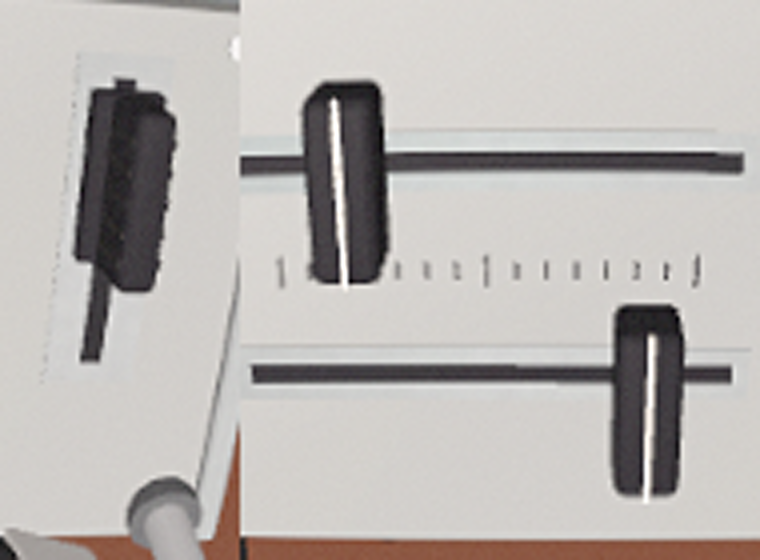

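```bash
cat >> h.py <<'E'
A=np.radians(12)
def pan(s,y,n): return w([s*np.cos(A)-n*np.sin(A),y,.052+s*np.sin(A)+n*np.cos(A)])
def inpan(P):
    p=R3(T[2]).T@(np.array(P)-[T[0],T[1],0])-[0,0,.052]
    return np.array([p[0]*np.cos(A)+p[2]*np.sin(A),p[1],-p[0]*np.sin(A)+p[2]*np.cos(A)])
E
python3 - <<'E'
from h import *
import pickle
c,im=pickle.load(open("w0.pkl","rb"))
for n,u in [("rear",(303,193.75)),("rear",(301.5,234.5)),("front",(223.75,134.25)),("front",(226.5,182)),("sw",(397.5,137)),("sw",(394.5,181))]:
    print(n,(inpan(w(wpanel(c,u,T,.036)))*1e3).round(1))
robot.gripper_to(0)
y=.123
robot.move_ptp(pan(-.115,y,.14),ori(25))
robot.move_linear(pan(-.110,y,.031),velocity=.12)
s=robot.get_state();print(s['time'],inpan(s['ee_pos']),s['force'])
hit=robot.move_linear(pan(-.030,y,.031),velocity=.05,threshold=15)
s=robot.get_state();print(hit,s['time'],inpan(s['ee_pos']),s['force'])
E
```

```text
rear [ 2.6  7.2 36. ]
rear [61.5  7.5 36. ]
front [-73.3 -87.1  36. ]
front [-13.  -87.1  36. ]
sw [-74.2 119.8  36. ]
sw [-16.8 123.7  36. ]Traceback (most recent call last):
  File "<stdin>", line 9, in <module>
rig.PlanningError: the arm cannot follow that straight line within its joint ranges
```

Run:
```python
from h import *
s=robot.get_state();print(s['time'],s['qpos'].round(2),inpan(s['ee_pos']))
for t in (0,5,10,15,20,25):
  for fl in (0,1):
    O=ori(t)
    if fl:O=O@np.diag([-1,-1,1])
    for S,n in ((-.115,.14),(-.11,.031),(-.045,.031)):
        q=robot.ik(pan(S,.123,n),O);print(t,fl,S,n,None if q is None else np.round(q,2))
for t in (20,25,30):
    for y in (.007,-.087):
        for n in (.03,.12):
            q=robot.ik(pan(.02,y,n),ori(t));print("dim",t,y,n,None if q is None else np.round(q,2))
```

```text
5.5083 [-0.95  0.09  0.42  2.29  0.51  0.46  0.5 ] [-0.1141558   0.12240437  0.14059023]
0 0 -0.115 0.14 [-0.71  0.26  0.38  2.01 -0.13  0.89  1.2 ]
0 0 -0.11 0.031 [-0.64  0.48  0.34  2.02 -0.25  0.69  1.32]
0 0 -0.045 0.031 [-0.57  0.54  0.34  1.86 -0.24  0.78  1.36]
0 1 -0.115 0.14 [-1.26  0.44  1.09  2.02 -0.48  0.96 -1.6 ]
0 1 -0.11 0.031 [-1.12  0.71  1.    2.03 -0.81  0.86 -1.33]
0 1 -0.045 0.031 [-1.1   0.89  1.16  1.88 -0.96  1.06 -1.21]
5 0 -0.115 0.14 [-0.76  0.22  0.39  2.07 -0.06  0.79  1.12]
5 0 -0.11 0.031 [-0.7   0.45  0.37  2.08 -0.22  0.58  1.28]
5 0 -0.045 0.031 [-0.61  0.51  0.35  1.93 -0.22  0.66  1.32]
5 1 -0.115 0.14 [-1.32  0.38  1.09  2.08 -0.41  0.84 -1.68]
5 1 -0.11 0.031 [-1.16  0.66  1.    2.09 -0.81  0.74 -1.34]
5 1 -0.045 0.031 [-1.14  0.84  1.15  1.94 -0.97  0.93 -1.21]
10 0 -0.115 0.14 [-0.8   0.18  0.4   2.12  0.03  0.7   1.03]
10 0 -0.11 0.031 [-0.74  0.42  0.38  2.14 -0.15  0.46  1.2 ]
10 0 -0.045 0.031 [-0.66  0.48  0.38  1.99 -0.19  0.55  1.29]
10 1 -0.115 0.14 [-1.38  0.32  1.1   2.14 -0.32  0.72 -1.78]
10 1 -0.11 0.031 [-1.2   0.62  0.98  2.15 
[... 1227 characters left out ...]
 -0.03  0.34  1.36]
dim 20 0.007 0.12 [-0.52  0.27  0.44  2.04 -0.08  0.52  1.41]
dim 20 -0.087 0.03 [0.02 0.41 0.04 2.06 0.   0.32 1.52]
dim 20 -0.087 0.12 [-0.39  0.26  0.51  2.06 -0.25  0.51  1.74]
dim 25 0.007 0.03 [-0.31  0.41  0.19  2.11  0.15  0.21  1.18]
dim 25 0.007 0.12 [-0.53  0.24  0.42  2.1   0.01  0.39  1.32]
dim 25 -0.087 0.03 [ 0.13  0.4  -0.09  2.12  0.29  0.2   1.25]
dim 25 -0.087 0.12 [-0.39  0.23  0.49  2.12 -0.25  0.39  1.75]
dim 30 0.007 0.03 [ 0.01  0.41 -0.19  2.16  1.24  0.21  0.14]
dim 30 0.007 0.12 [-0.52  0.22  0.39  2.16  0.18  0.27  1.15]
dim 30 -0.087 0.03 [ 0.53  0.45 -0.56  2.17  1.37  0.25  0.24]
dim 30 -0.087 0.12 [-0.35  0.2   0.44  2.18 -0.25  0.25  1.75]
```

Run:
```python
from h import *
y=.123
robot.move_linear(pan(-.115,y,.14),velocity=.15,frame=ori(8))
robot.move_linear(pan(-.110,y,.031),velocity=.12)
s=robot.get_state();print(s['time'],inpan(s['ee_pos']),s['force'])
hit=robot.move_linear(pan(-.025,y,.031),velocity=.05,threshold=15)
s=robot.get_state();print(hit,s['time'],inpan(s['ee_pos']),s['force'])
```

```text
7.3833 [-0.10974015  0.12318671  0.03150955] [-0.33373228 -0.52743933 -0.22175172]
True 8.6583 [-0.04082554  0.12299733  0.03055938] [-3.92341257 -0.02086188  1.39373187]
```

Run:
```python
from h import *
y=.123
hit=robot.move_linear(pan(-.025,y,.031),velocity=.03,threshold=25)
s=robot.get_state();print(hit,s['time'],inpan(s['ee_pos']),s['force'])
robot.move_linear(pan(-.055,y,.033),velocity=.1)
robot.move_linear(pan(-.075,y,.14),velocity=.2)
robot.move_ptp(w([-.11,-.02,.30]),ori(25))
c,im=wcam();print(robot.get_state()['time'])
import pickle;pickle.dump((c,im),open("w1.pkl","wb"))
b=im[100:250,150:440,::-1];cv2.imwrite("pics/w1.png",cv2.resize(b,None,fx=2.75,fy=2.75,interpolation=cv2.INTER_CUBIC))
```

```text
True 8.9333 [-0.04097341  0.12286051  0.03008293] [-3.02085344  0.95725307  1.80378544]
10.75
```

View pics/w1.png

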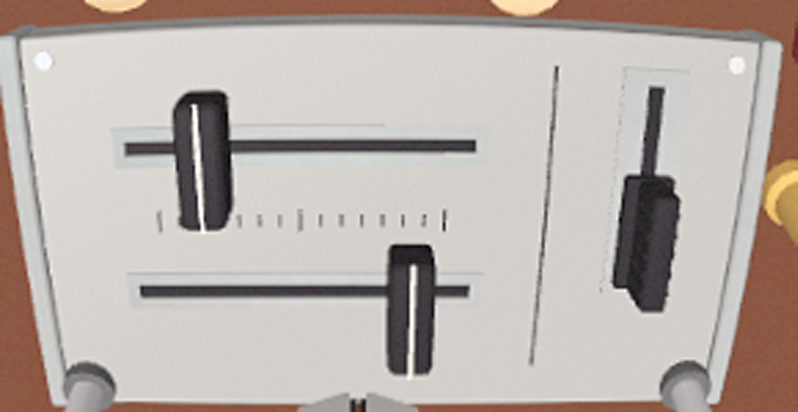

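Run:
```python
from h import *
robot.gripper_to(.07)
O=ori(20);y=.0073
robot.move_ptp(pan(-.035,y,.14),O)
robot.move_linear(pan(.020,y,.031),velocity=.1)
s=robot.get_state();print(s['time'],inpan(s['ee_pos']),s['force'])
robot.gripper_to(0)
s=robot.get_state();print(s['time'],inpan(s['ee_pos']),s['force'],s['opening'],s['grasp_force'])
if .018<s['opening']<.027:
    hit=robot.move_linear(pan(.020,-.0871,.031),velocity=.06,threshold=25)
    s=robot.get_state();print(hit,s['time'],inpan(s['ee_pos']),s['force'],s['opening'])
    robot.pause(.2)
    c,im=wcam();s=robot.get_state();print(inpan(s['ee_pos']),s['force'])
    import pickle;pickle.dump((c,im),open("w2.pkl","wb"))
```

```text
13.8917 [0.02005218 0.00746635 0.0314666 ] [-0.47827855  0.23747468 -0.39923151]
14.6917 [0.02002126 0.00719631 0.03101189] [-0.06469715  0.26539271 -0.06719381] 0.02184266765943831 29.999657571315765
False 16.4167 [ 0.02014565 -0.08806668  0.03096079] [ 4.49086025 -1.55979205 -5.39111669] 0.021994767200682303
[ 0.02017522 -0.08803254  0.03097683] [ 4.44853273 -0.34117893 -5.53565627]
```

Run:
```python
from h import *
robot.gripper_to(.06)
robot.move_linear(pan(-.035,-.0871,.14),velocity=.15)
robot.move_ptp(w([-.11,-.087,.30]),ori(25))
robot.pause(.2)
c,im=wcam();print(robot.get_state()['time'])
import pickle;pickle.dump((c,im),open("w3.pkl","wb"))
b=im[120:250,220:340,::-1];cv2.imwrite("pics/w3.png",cv2.resize(b,None,fx=4.6,fy=4.6,interpolation=cv2.INTER_CUBIC))
```

```text
19.25
```

View pics/w3.png

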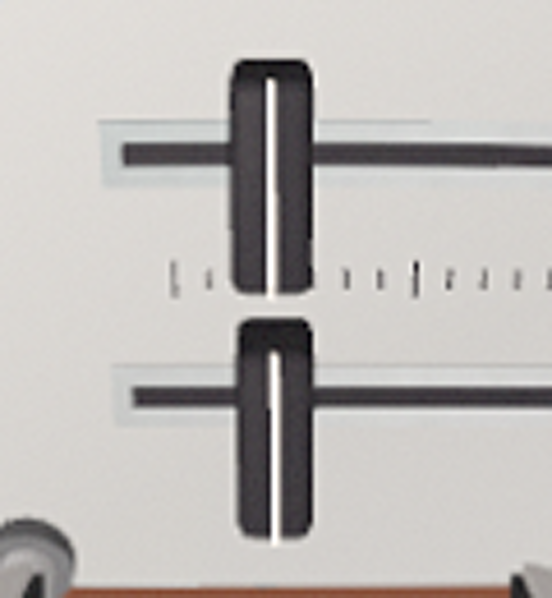

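Run:
```python
from h import *
import pickle
c,im=pickle.load(open("w3.pkl","rb"));g=im.mean(2)
for name,r0,r1 in (("front",141,181),("rear",200,233)):
    Y=[]
    for r in range(r0,r1):
        x=np.arange(274,287);a=np.clip(g[r,274:287]-110,0,None)
        Y.append(inpan(w(wpanel(c,(float((a*x).sum()/a.sum()),r),T,.036)))[:2]*1e3)
    Y=np.array(Y);print(name,Y.mean(0).round(2),Y[:,1].std().round(2),np.polyfit(Y[:,0],Y[:,1],1))
for n,u in [("fslot",(122,154)),("rslot",(133,396))]: print(n,(inpan(w(wpanel(c,(220+u[0]/4.6,120+u[1]/4.6),T,0)))*1e3).round(1))
```

```text
front [-44.25 -88.06] 0.05 [ 2.55617018e-03 -8.79493699e+01]
rear [ 29.94 -86.98] 0.05 [ 2.79755101e-03 -8.70631096e+01]
fslot [ -42.5 -129.5    0. ]
rslot [  33.2 -129.2   -0. ]
```

```bash
cat >> h.py <<'E'
def measure():
    robot.pause(.2);c,im=wcam();g=im.mean(2);out=[]
    for r0,r1 in ((141,181),(200,233)):
        Y=[]
        for r in range(r0,r1):
            x=np.arange(274,287);a=np.clip(g[r,274:287]-110,0,None)
            Y.append(inpan(w(wpanel(c,(float((a*x).sum()/a.sum()),r),T,.036)))[:2]*1e3)
        out.append(np.mean(Y,0)[1])
    cv2.imwrite("pics/m.png",im[:,:,::-1])
    return out
def adjust(target,vel=.03):
    """grip rear dimmer, bring TCP panel-y to target (m), release, return to view"""
    y=-.087
    robot.move_ptp(pan(-.035,y,.14),ori(20))
    robot.move_linear(pan(.020,y,.031),velocity=.12)
    print("pre",inpan(robot.get_state()['ee_pos'])[1])
    robot.gripper_to(0);cmd=inpan(robot.get_state()['ee_pos'])[1];print("grip",cmd)
    cmd=target
    for _ in range(3):
        robot.move_linear(pan(.020,cmd,.031),velocity=vel);robot.pause(.1)
        a=inpan(robot.get_state()['ee_pos'])[1];print(cmd,a,robot.get_state()['force']);
        if abs(target-a)<.00015:break
        cmd+=target-a
    robot.gripper_to(.06);print("open",inpan(robot.get_state()['ee_pos'])[1])
    robot.move_linear(pan(-.035,y,.14),velocity=.15)
    robot.move_ptp(w([-.11,-.087,.30]),ori(25))
    print(measure(),robot.get_state()['time'])
E
python3 -c "
from h import *
adjust(-.0889)"
```

```text
pre -0.08690343666572752
grip -0.08707764977530777
-0.0889 -0.08895882614322435 [-2.27324956  0.44082195  2.75801706]
open -0.08890191559299697
[np.float64(-88.15120151716427), np.float64(-88.02857559729685)] 24.7417
```

```bash
python3 -c "
from h import *
cv2.imwrite('pics/side2.png',robot.grab_frame('side')[:,:,::-1])"
```

```text
(no output)
```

View pics/m.png

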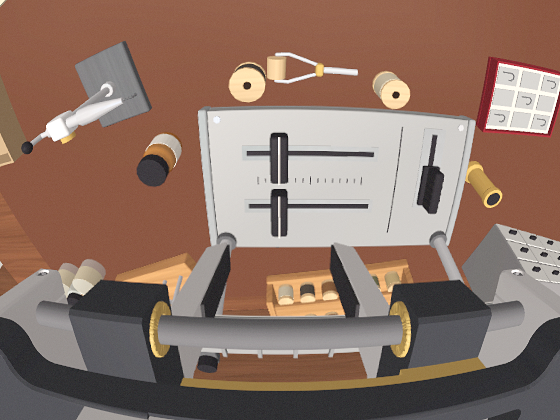

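The picture shows both grips in line at column 279, the switch fin at the rear of its slot (430, 190), and everything on the bench standing as before.

```bash
python3 -c "
from rig import robot
print(robot.sign_off())"
```

```text
the job is handed in; nothing more can be done
None
```

The job is handed in at about 25 s: the main switch is pushed to its end stop, and the rear dimmer grip measures within about 0.2 mm of the front one. The arm never went near the front dimmer or the light bar, and the bench items look undisturbed in the last picture.

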